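# Close up a roll cutter and lock its length stop on the mark

### The job

Get the roll cutter ready for the next batch. First press the hinged cover over the blade down until its catch clicks and holds it shut. Then take the stop leg by its round post, slide it until its pointer stands on the line of the marker clip, and, without letting go of the post, swing the black cam lever fully closed so the leg is locked there; finish still gripping the post, with the pointer on the line, and leave the other things on the bench alone.

Things in the scene. Friction and masses are not known exactly. Their poses are not given: they have to be found in the camera images.
- cutter: bench roll cutter, fixed: grey base 270 x 520 mm; on its left a steel blade housing 210 (x) x 90 (y) mm, top 165 mm high; right of it a white bed with a steel fence 105 mm high on the far side and, on the robot's side, a steel rail and an aluminium scale ledge. Origin on the bench; x = away from the robot, y = along the rail towards the housing, z up. All heights here are above the bench
- blade_cover (a joint): blade cover, steel plate 205 (x) x 96 (y) mm, hinged along the housing's far top edge. Rad: 0 = shut, grows as the robot's side lifts. Starts 0.6 to 0.85 and stays there; a light spring lifts it back to about 0.6 if let go too soon. The catch (a sprung ball) gives way at about 0.06 rad under 10 to 12 N at cover_press; then the cover rests at 0 and stays
- cover_press (a point): point on the cover's upper face, on its middle line 125 mm from the hinge line; 173 mm high when shut. The hinge line runs along y at cutter x = +90 mm, 170 mm high (3 mm below the shut upper face); the cover's middle is at cutter y = +185 mm
- stop_leg (a joint): stop leg: aluminium saddle 44 mm wide on the rail (top 91 mm high), with an arm 20 mm wide (top 95 mm high) over the bed and a steel foot for the rolls to butt against. Metres of travel away from the blade (towards cutter -y), 0 to 0.205. Slides with about 2 N while the lever is open. Starts 0.12 to 0.19
- leg_post (a point): upright round steel post on the stop leg, the grip to hold it by: diameter 22 mm, from 91 to 147 mm high, this point at the centre of its foot. The lever's black hub, 33 mm across, top 102 mm high, surrounds its foot; above that the post is bare
- cam_lever (a joint): black cam lever turning about the post's axis. Rad: 0 = closed, lying over the arm towards cutter +x; grows as it opens clockwise seen from above, to a stop at 1.15; starts 1.0 to 1.15, pointing mostly to cutter -y. Below 0.65 the cam presses on the rail (up to 0.35 N m to turn) and drags the leg up to 9 mm away from the blade unless it is held; closed it stays and locks the leg to about 18 N
- lever_tip (a point): top of the lever's outer end, 78 mm from the post's axis, 123 mm high. The lever's bar is 9 mm thick and stands on edge, from 20 to 82 mm from the post's axis and from 103 to 123 mm high, so a finger gripping the post sweeps the lever round when the hand turns about the post
- leg_pointer (a point): tip of the small pointer on the robot's side of the stop leg, 68 mm high; at the same y along the rail as the post's axis, 25 mm nearer to the robot
- mark_clip: dark spring-steel marker clip, 16 (y) x 46 (x) mm, fixed on the scale ledge, its thumb tab towards the robot, with a thin pale line along its middle: the length mark. Origin on that line, 59 mm high, axes as the cutter's. The pointer is on the mark when both have the same y in the cutter's frame. It stands 40 to 180 mm nearer to the blade than the leg starts, 110 mm or more from the housing
- inset_pan: bystander: open stainless pan 176 x 108 x 100 mm, origin at the centre of its underside
- shaker_jar: bystander: jar 72 mm across, 110 mm high, origin under its centre
- spice_can: bystander: can 68 mm across, 100 mm high, origin under its centre
- crumb_brush: bystander: wooden brush lying on the bench near the cutter's left end, origin near its middle

How it is judged:
By the outcome, as a careful person would: the job done as asked, in the order asked, and still so for the second after the job is handed in, while the arm keeps its last pose, push and grip.
It also fails if it takes over 56 s, if anything falls off the work surface, if the arm or the gripper's body presses on something with over 40 N, if the wrist force passes 120 N, or if a joint passes its speed limit or range.

### The arm

A 6-joint arm with a two-finger parallel gripper is mounted at the origin on the work surface. World frame = base frame: x ahead of the robot, y to its left, z up, the work surface at z = 0. Lengths are in mm, angles in rad, forces in N, time in s.
With the tool pointing down it reaches from about 350 to 850 mm from the base axis. Payload 8.1 kg.
Tool frame: the origin (TCP) lies at the very end of the fingers, on their centre line; the grasp point (between the pads) lies 19 mm behind it; z points along the fingers, y is the line along which they close (so a half turn about z gives the same grasp; the last joint's range is limited). The gripper opens to 85 mm and grips with 20 to 120 N. Pads are 22 mm wide; open, the fingers measure 114 mm over their backs; the gripper's body (76 mm by 85 mm) begins 54 mm behind the grasp point. The pads swing forward as they close: fully open they stand 13 mm farther back than shut.
Start: joints at [1.174, 0.13, 1.488, -0, 1.523, -0.085], TCP at [184.042, 571.081, 231.292] pointing down, gripper open.
Joint ranges: [-2.96, 2.96], [-0.89, 2.26], [0.02, 2.5], [-1.34, 4.48], [0, 2.73], [-2.66, 2.66]. Speed limits (rad/s): [2.39, 2.39, 2.79, 3.14, 3.14, 3.14].

### API

Orientations are given as a rotation vector (axis times angle).
In Python, from cell import arm gives the robot as it stands.
- The arm moves only by the tool send_rows, never from a script. Its argument "deltas" is a list that holds one entry, the list of rows, each a list of 5 numbers: the shift along the tool's x, y, z in mm, then the turn about the tool's z in rad, then the finger opening in mm, from 0 to 85.4. In form: [[[tx, ty, tz, spin, gripper], ...]]. A call has 1 to 20 rows; each row is the pose to reach, as a shift and turn from the pose commanded when the call began, along the tool's axes at that moment; what a row does not reach only later rows make up. A row lasts 1/12 s, in which the tool goes at most 41.7 mm and 7.16 degrees, less where a joint would pass 70% of its speed; a pose out of reach is approached as far as the arm can. A call with a gripper value outside its range is refused whole. The fingers move at their own pace and stop on an object; "newtons" is the grip in N (left out, the last holds). Time passes only in rows, so rows that repeat a pose let the fingers close. It gives the time, the measured TCP pose, the force, the opening and the grip force at its end, in the units of the state.
- arm.get_state(): the state, without advancing time (a new reading comes with each control period).
- arm.capture(name): name is "side" or "top" or "wrist"; returns the picture (480x640x3 uint8, red, green, blue); there is no depth.
- arm.camera_model(name): a dict with "fx", "fy", "cx", "cy" (pixels), "position" and "rotation" of the camera in the world; the wrist camera has in their place "T_tool_cam" (4x4, takes a point from camera to tool coordinates, whose origin is the TCP and whose axes are the flange's). Camera axes: x right, y up, looking along -z (the intrinsics and any distortion apply to the point x, -y, -z); pixel columns grow to the right and rows downward; lengths in mm; the calibration is good to about 2 mm. A picture is of the moment at which its call begins: read the wrist's pose just before it. camera_model takes no time and is no camera call.
- arm.hand_in(): hands the job in; it is judged then, once.
Trained networks look in the newest picture that a camera, given by its name, has taken for a name from the list of things; names that differ only in an ending like _2 or _b are one class to them, and where a whole thing is asked for, a point or a joint stands for the part that bears it (a point fixed in the world has none). Each returns a list of dicts, best first, with "p" (0 to 1); they miss things now and then, are a little off and sometimes report something else, mostly with a low value. They report only what shows in the picture. A call takes as long as a camera call.
- arm.search_frame(label, camera): "extent" ([left, top, right, bottom] in pixels, round what is visible of it).
- arm.spot_point(label, camera): "location" ([column, row] in pixels: a listed point, or the origin of a listed thing).
The state is a dict: "t": time; "qpos": joint angles; "qd": joint speeds; "effort": joint torques, N m; "position": TCP position; "orientation": TCP orientation; "wrist_force": force on the tool from outside, world axes, zero at the start; "wrist_torque": the same for the moment, N m; "width": opening from 0.0 (shut) to 1.0 (fully open); "grip_force": force on a finger pad.
Only numpy, scipy, OpenCV 4.12 (cv2) and the standard library are available. Lean on these libraries where they do the work, as an engineer would, in place of code of your own. Each camera call takes 0.05 s, during which the arm holds its last target. There are 200 camera calls.

## Working session

There is one attempt and no reset: what is moved stays moved. The work goes in short steps, Python scripts to look and compute and a tool call to move; the robot and the scene stay as the last step left them, time stands still between calls to the robot, and variables do not carry over. Pictures are saved under pics/ and viewed, at most 10 in all, crops included, and the job is handed in when it is done.

Besides the shell and the picture viewer there is one more tool, called after "Call:" as a command line: name --argument value ..., lists and objects as JSON in quotes. send_rows: Moves the arm, as the interface text tells. Its arguments: {"type":"object","properties":{"deltas":{"type":"array","items":{"type":"array","items":{"type":"array","items":{"type":"number"}}}},"newtons":{"type":"number"}},"required":["deltas"]}

```bash
mkdir -p pics; cat > h.py <<'E'
import numpy as np, cv2
from cell import arm
from scipy.spatial.transform import Rotation as R
def cam(name):
    m=arm.camera_model(name)
    if 'position' in m: return m,np.array(m['position'],float),np.array(m['rotation'],float)
    s=arm.get_state(); T=np.eye(4); T[:3,:3]=R.from_rotvec(s['orientation']).as_matrix(); T[:3,3]=s['position']
    T=T@np.array(m['T_tool_cam']); return m,T[:3,3],T[:3,:3]
def ray(name,px):
    m,p,Rm=cam(name)
    K=np.array([[m['fx'],0,m['cx']],[0,m['fy'],m['cy']],[0,0,1]],float)
    d=m.get('distortion'); 
    u=cv2.undistortPoints(np.array([[px]],float),K,None if d is None else np.array(d,float))[0,0]
    return p,Rm@np.array([u[0],-u[1],-1.])
def atz(name,px,z):
    p,d=ray(name,px); return p+d*(z-p[2])/d[2]
def save(name,f):
    im=arm.capture(name); cv2.imwrite('pics/'+f,im[:,:,::-1]); return im
E
python3 - <<'E'
from h import *
print(arm.get_state()); 
Z=dict(cutter=0,cover_press=240,leg_post=91,lever_tip=123,leg_pointer=68,mark_clip=59)
for c in ['top','side','wrist']:
    m=arm.camera_model(c); print(c,{k:np.round(v,3).tolist() if not isinstance(v,str) else v for k,v in m.items()})
    save(c,c+'0.png')
    for l,z in Z.items():
        for r in arm.spot_point(l,c)[:2]: print(l,np.round(r['location'],1),round(r['p'],2),np.round(atz(c,r['location'],z),1))
E
```

```text
{'t': 0.0, 'qpos': array([ 1.17358332e+00,  1.31139443e-01,  1.48928298e+00,  4.31002278e-05,
        1.52300491e+00, -8.53673434e-02]), 'qd': array([ 0.00036302, -0.00025156, -0.00074658, -0.00136525,  0.00026579,
       -0.00113306]), 'effort': array([-3.15662321e-03, -5.69404614e+01, -5.00545478e+01, -5.64530455e-04,
        1.46719714e-02,  1.06127305e-05]), 'position': array([183.82122163, 570.57049934, 230.25537741]), 'orientation': array([-4.87792073e-01, -3.10300476e+00,  2.78183642e-03]), 'wrist_force': array([-0.01941271,  0.46715748, -0.42086204]), 'wrist_torque': array([-0.00485409, -0.00722041, -0.03699003]), 'grip_force': 0.0, 'width': 0.9968582762106536}
top {'fx': 602.005, 'fy': 602.005, 'cx': 319.269, 'cy': 232.162, 'position': [308.103, 6.303, 1577.49], 'rotation': [0.104, -0.12, -1.591]}Traceback (most recent call last):
  File "<stdin>", line 8, in <module>
  File "h.py", line 16, in atz
    p,d=ray(name,px); return p+d*(z-p[2])/d[2]
                                          ~^^^
IndexError: invalid index to scalar variable.
```

View pics/top0.png

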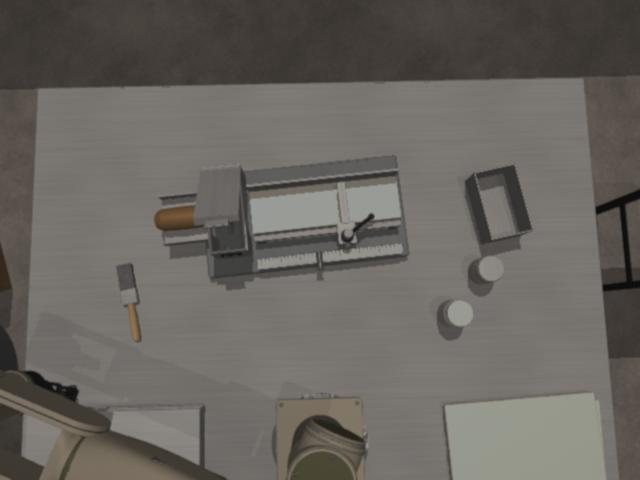

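The top view shows the cutter at about (210–405, 160–275), with the cover raised near (220,190), the post near (348,236), the lever tip near (371,216) and the clip near (320,260). The camera rotation is given as a rotation vector, so I'll fix the helper.

```bash
sed -i "s/np.array(m\['rotation'\],float)$/R.from_rotvec(m['rotation']).as_matrix()/" h.py
python3 - <<'E'
from h import *
Z=dict(cutter=0,cover_press=240,leg_post=91,lever_tip=123,leg_pointer=68,mark_clip=59)
for c in ['top','side','wrist']:
    m=arm.camera_model(c); print(c,[k for k in m])
    if c=='wrist': print(np.round(m['T_tool_cam'],3))
    save(c,c+'0.png')
    for l,z in Z.items():
        for r in arm.spot_point(l,c)[:2]: print(l,np.round(r['location'],1),round(r['p'],2),np.round(atz(c,r['location'],z),1))
print(cam('side')[1])
E
```

```text
top ['fx', 'fy', 'cx', 'cy', 'position', 'rotation']
cutter [303.9 206.8] 0.7 [602.9  27.7   0. ]
cutter [342.4 238.2] 0.23 [516.3 -72.4   0. ]
cover_press [214.  191.5] 0.55 [597.7 227.1 240. ]
leg_post [343.6 239.3] 0.86 [501.5 -70.8  91. ]
lever_tip [375.9 213.9] 0.62 [ 558.3 -150.2  123. ]
leg_pointer [347.9 245.8] 0.86 [487.7 -82.4  68. ]
mark_clip [317.2 256.7] 0.52 [462.7  -4.3  59. ]
mark_clip [449.5 311.9] 0.49 [ 316.4 -332.5   59. ]
side ['fx', 'fy', 'cx', 'cy', 'position', 'rotation']
cutter [343.8 268.2] 0.62 [603.9  30.8   0. ]
cover_press [354.1 397.3] 0.54 [ 539.6 -706.7  240. ]
cover_press [232.  356.4] 0.5 [ 348.5 -611.4  240. ]
leg_post [311.7 260.8] 0.61 [504.2 -74.1  91. ]
lever_tip [337.3 262.4] 0.53 [ 566.2 -134.4  123. ]
lever_tip [339.2 163.2] 0.3 [629.6 549.1 123. ]
leg_pointer [303.1 267.3] 0.69 [481.7 -69.7  68. ]
mark_clip [295.2 259. ] 0.44 [461.3 -12.2  59. ]
wrist ['fx', 'fy', 'cx', 'cy', 'T_tool_cam']
[[  -0.       0.964    0.265   66.806]
 [   1.       0.       0.      -0.315]
 [   0.       0.265   -0.964 -142.376]
 [   0.       0.       0.       1.   ]]
mark_clip [297.9 382.8] 0.5 [322.8 499.3  59. ]
[  440.35123264 -1298.36197826   848.15653733]
```

View pics/side0.png

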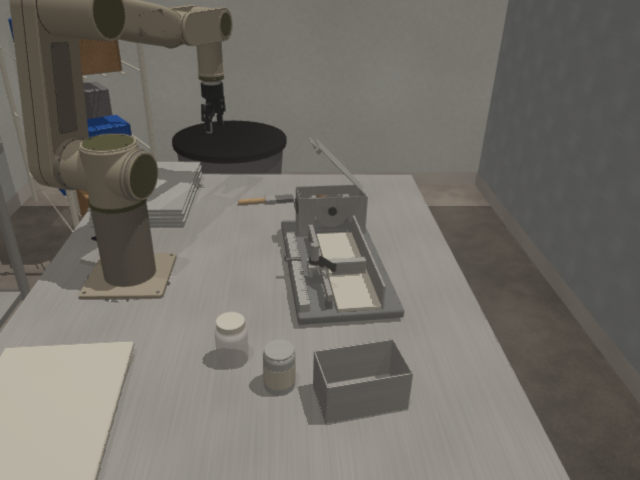

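The side view confirms the cover is up at about (340,165), the post is at (312,261) and the bystanders are well clear. Next I'll get a close wrist view.

Call:
send_rows --deltas '[[[-463, -472, -100, -0.4, 0], [-463, -472, -100, -0.4, 0], [-463, -472, -100, -0.4, 0], [-463, -472, -100, -0.4, 0], [-463, -472, -100, -0.4, 0], [-463, -472, -100, -0.4, 0], [-463, -472, -100, -0.4, 0], [-463, -472, -100, -0.4, 0], [-463, -472, -100, -0.4, 0], [-463, -472, -100, -0.4, 0], [-463, -472, -100, -0.4, 0], [-463, -472, -100, -0.4, 0], [-463, -472, -100, -0.4, 0], [-463, -472, -100, -0.4, 0], [-463, -472, -100, -0.4, 0], [-463, -472, -100, -0.4, 0], [-463, -472, -100, -0.4, 0], [-463, -472, -100, -0.4, 0], [-463, -472, -100, -0.4, 0], [-463, -472, -100, -0.4, 0]]]'

```text
t: 2.82
position: [479.5, -19.1, 331.1]
orientation: [0.14, -3.138, -0.001]
wrist_force: [-0.7, 0.6, -1.5]
width: -0.001
grip_force: 0.0
```

```bash
python3 - <<'E'
from h import *
s=arm.get_state();print(s['t'],s['position'],s['qpos'],np.abs(s['qd']).max())
Z=dict(cover_press=240,leg_post=91,lever_tip=123,leg_pointer=68,mark_clip=59)
c='wrist';save(c,c+'1.png')
for l,z in Z.items():
    for r in arm.spot_point(l,c)[:2]: print(l,np.round(r['location'],1),round(r['p'],2),np.round(atz(c,r['location'],z),1))
E
```

```text
2.8167 [479.48512061 -19.11841351 331.12664837] [-1.47108296e-01 -2.16450104e-01  1.64524613e+00  4.71294467e-04
  1.71326227e+00 -1.80702324e+00] 0.01604152459265159
leg_post [261.3 228.4] 0.88 [508.3 -81.3  91. ]
lever_tip [188.9 283.7] 0.65 [ 561.  -143.4  123. ]
leg_pointer [265.7 201.3] 0.55 [484.6 -81.8  68. ]
mark_clip [334.6 182.7] 0.96 [459.9 -11.7  59. ]
```

View pics/wrist1.png

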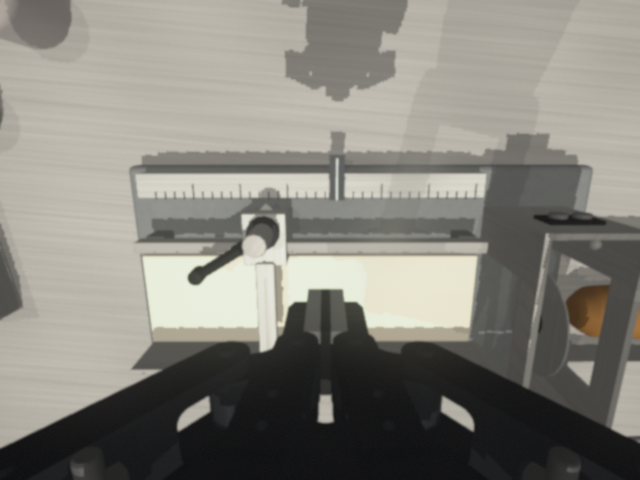

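The wrist view, with image up towards the robot, shows the pointer at about (265,207), the clip line at (337,180), the post foot at (264,231) and the lever end at (196,277). The rail is level in the image, so yaw is about 5.1°. Next I'll refine the cutter pose from its edges.

```bash
python3 - <<'E'
from h import *
ph=0.089; u=np.array([np.cos(ph),np.sin(ph)]); v=np.array([-np.sin(ph),np.cos(ph)])
c=lambda p:np.round([p[:2]@u,p[:2]@v],1)
for z in (20,30,40,50): 
    a,b=atz('wrist',(133,168),z),atz('wrist',(591,167),z); d=(b-a)[:2]; print(z,np.linalg.norm(d),np.arctan2(-d[0],d[1]),c(a),c(b))
a,b=atz('wrist',(137,246),85),atz('wrist',(487,246),85);d=(b-a)[:2];print('rail yaw',np.arctan2(-d[0],d[1]))
for n,px,z in [('ptr',(265.5,206),68),('foot',(262,230),91),('posttop',(254.5,245),147),('line0',(337,158),59),('line1',(337,199),59),('tip',(196,276),123)]: print(n,c(atz('wrist',px,z)))
print('orig',c(np.array([603,29])),c(arm.get_state()['position']))
for px in [(545,234),(627,234)]: print('house?',c(atz('wrist',px,165)))
im=cv2.imread('pics/top0.png')[140:300,140:430]; cv2.imwrite('pics/topc.png',cv2.resize(im,None,fx=2.7,fy=2.7,interpolation=2))
im=cv2.imread('pics/wrist1.png')[140:300,170:390]; cv2.imwrite('pics/wc.png',cv2.resize(im,None,fx=3.6,fy=3.6,interpolation=2))
E
```

```text
20 524.0398338291649 0.09144940312243106 [ 444.9 -282.5] [443.6 241.6]
30 512.4902066021549 0.09144940312243104 [ 444.1 -277.6] [442.9 234.9]
40 500.94057937514515 0.091449403122431 [ 443.3 -272.8] [442.1 228.2]
50 489.3909521481352 0.09144940312243098 [ 442.5 -267.9] [441.3 221.5]
rail yaw 0.0893399590792278
ptr [ 480.4 -125.1]
foot [ 500.8 -126.1]
posttop [ 500.8 -123.9]
line0 [431.5 -50.2]
line1 [474.4 -49.8]
tip [ 538.2 -185.6]
orig [603.2 -24.7] [476.1 -61.9]
house? [486.3 116.7]
house? [486.3 183.5]
```

View pics/topc.png

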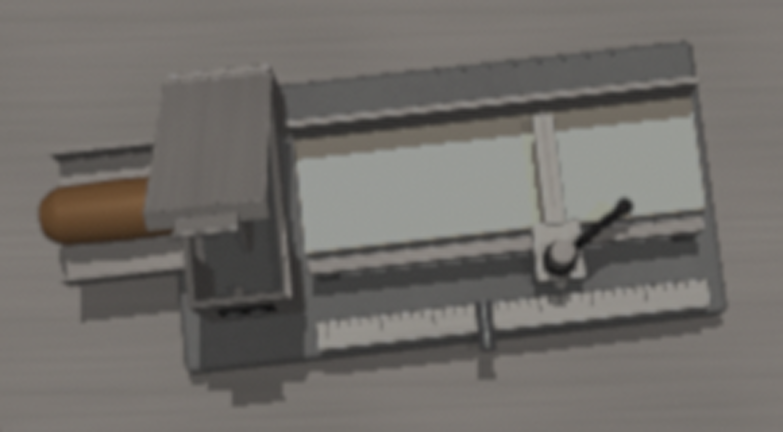

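View pics/wc.png

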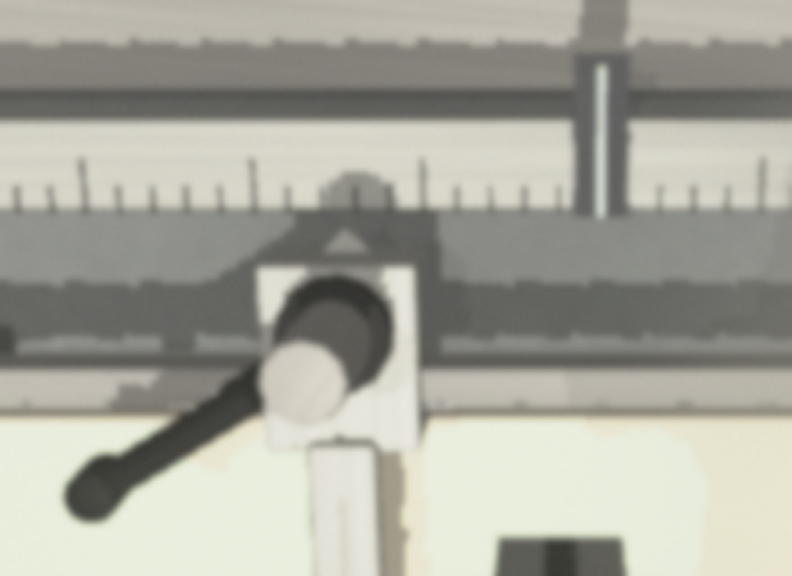

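```bash
python3 - <<'E'
from h import *
ph=0.0895; u=np.array([np.cos(ph),np.sin(ph)]); v=np.array([-np.sin(ph),np.cos(ph)])
c=lambda p:np.round([p[:2]@u,p[:2]@v],1)
f=lambda x,y:(140+x/2.7,140+y/2.7)
for x,y in [(165,75),(270,67)]: print('hinge',c(atz('top',f(x,y),172)))
for z in (280,300,320):
  for x,y in [(147,224),(268,219)]: print('free',z,c(atz('top',f(x,y),z)))
for x,y in [(197,305),(292,295)]: print('house near',c(atz('top',f(x,y),165)))
for x,y in [(190,372),(723,310),(690,42)]: print('base',c(atz('top',f(x,y),25)))
for x,y in [(690,80),(285,124)]: print('fence',c(atz('top',f(x,y),105)))
im=cv2.imread('pics/side0.png')[120:280,260:400]; cv2.imwrite('pics/sc.png',cv2.resize(im,None,fx=3.7,fy=3.7,interpolation=2))
E
```

```text
hinge [692.3 208.1]
hinge [689.3 115.1]
free 280 [541.4 215.4]
free 280 [534.6 118.1]
free 300 [537.8 211.7]
free 300 [531.1 115.9]
free 320 [534.2 208.1]
free 320 [527.6 113.8]
house near [486.  199.1]
house near [485.5 115.9]
base [440.4 233.1]
base [ 442.5 -280.3]
base [ 708.7 -283.3]
fence [ 652. -265.]
fence [652.1 112.9]
```

View pics/sc.png

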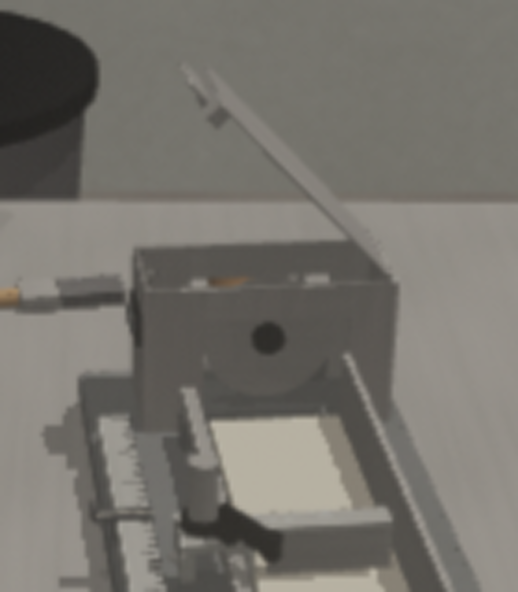

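The measurements agree: hinge line at rotated-frame x≈691, cover middle at y≈161, cover angle about 0.69 and press point height about 252 mm. The pointer has to move about 75 mm towards the blade. First I'll rise and move over the cover with the fingers shut.

Call:
send_rows --deltas '[[[0, 0, -40, 0.1, 0], [0, 0, -60, 0.2, 0], [0, 30, -60, 0.3, 0], [-20, 70, -60, 0.4, 0], [-40, 110, -60, 0.5, 0], [-70, 150, -60, 0.6, 0], [-100, 190, -60, 0.7, 0], [-120, 223, -60, 0.8, 0], [-120, 223, -60, 0.9, 0], [-120, 223, -60, 1.02, 0], [-120, 223, -60, 1.14, 0], [-120, 223, -60, 1.26, 0], [-120, 223, -60, 1.38, 0], [-120, 223, -60, 1.5, 0], [-120, 223, -60, 1.571, 0], [-120, 223, -60, 1.571, 0]]]'

```text
t: 4.45
position: [579.6, 213.0, 391.2]
orientation: [-2.125, -2.314, 0.0]
wrist_force: [0.4, 0.6, -0.2]
width: 0.003
grip_force: 0.0
```

```bash
cat >> h.py <<'E'
ph=0.0895; u=np.array([np.cos(ph),np.sin(ph)]); v=np.array([-np.sin(ph),np.cos(ph)])
def cc(p): return np.round([p[0]*u[0]+p[1]*u[1],p[0]*v[0]+p[1]*v[1],p[2]],1)
def st():
    s=arm.get_state(); M=R.from_rotvec(s['orientation']).as_matrix()
    print(round(s['t'],2),cc(s['position']),'yaw-ph',round(float((np.arctan2(M[1,0],M[0,0])-ph)*57.3),1),'q',np.round(s['qpos'],2),'F',np.round(s['wrist_force'],1),'w',round(s['width']*85.4,1),'g',round(s['grip_force'],1))
E
python3 - <<'E'
from h import *
st()
for r in arm.spot_point('cover_press','top')[:1]: print(r)
E
```

```text
4.45 [596.3 160.3 391.2] yaw-ph 89.8 q [ 0.27  0.17  1.15 -0.    1.82  0.18] F [ 0.4  0.6 -0.2] w 0.3 g 0.0
{'location': [214.0, 191.5], 'p': 0.55}
```

Call:
send_rows --deltas '[[[0, 0, 40, 0, 0], [0, 0, 80, 0, 0], [0, 0, 110, 0, 0], [0, 0, 120, 0, 0], [0, -2, 128, 0, 0], [0, -4, 136, 0, 0], [0, -6, 144, 0, 0], [0, -9, 151, 0, 0], [0, -13, 158, 0, 0], [0, -17, 166, 0, 0], [0, -20, 174, 0, 0], [0, -23, 181, 0, 0], [0, -26, 188, 0, 0], [0, -27, 194, 0, 0], [0, -28, 200, 0, 0], [0, -29, 204, 0, 0]]]'

```text
t: 5.83
position: [550.7, 209.9, 186.4]
orientation: [-2.121, -2.317, 0.001]
wrist_force: [2.1, 0.0, 1.8]
width: -0.001
grip_force: 0.8
```

```bash
python3 - <<'E'
from h import *
st()
E
```

```text
5.83 [567.2 159.9 186.4] yaw-ph 89.9 q [0.28 0.13 1.57 0.   1.44 0.19] F [2.1 0.  1.8] w -0.1 g 0.8
```

Contact is light. Now I'll press through the catch in small steps.

Call:
send_rows --deltas '[[[0, 0, 3, 0, 0], [0, 0, 6, 0, 0], [0, 0, 8, 0, 0], [0, 0, 10, 0, 0], [0, 0, 12, 0, 0], [0, 0, 13, 0, 0], [0, 0, 14, 0, 0], [0, 0, 14, 0, 0]]]'

```text
t: 6.5
position: [551.1, 210.0, 173.0]
orientation: [2.122, 2.317, 0.0]
wrist_force: [0.2, -0.2, 1.3]
width: -0.0
grip_force: 0.5
```

```bash
python3 - <<'E'
from h import *
st()
E
```

```text
6.5 [567.6 159.9 173. ] yaw-ph 89.9 q [0.28 0.14 1.59 0.   1.42 0.19] F [ 0.2 -0.2  1.3] w -0.0 g 0.5
```

Call:
send_rows --deltas '[[[0, 0, 1, 0, 0], [0, 0, 2, 0, 0], [0, 0, 3, 0, 0], [0, 0, 3, 0, 0]]]'

```text
t: 6.83
position: [551.1, 210.0, 170.9]
orientation: [2.121, 2.317, 0.001]
wrist_force: [-2.8, -0.0, 7.3]
width: -0.002
grip_force: 3.4
```

```bash
python3 - <<'E'
from h import *
st()
E
```

```text
6.83 [567.7 159.9 170.9] yaw-ph 89.9 q [0.28 0.14 1.59 0.   1.41 0.19] F [-2.8 -0.   7.3] w -0.2 g 3.4
```

Call:
send_rows --deltas '[[[0, 0, 1, 0, 0], [0, 0, 2, 0, 0], [0, 0, 3, 0, 0], [0, 0, 4, 0, 0], [0, 0, 4, 0, 0]]]'

```text
t: 7.25
position: [551.4, 210.1, 168.1]
orientation: [2.121, 2.316, 0.002]
wrist_force: [-5.5, -1.4, 14.8]
width: -0.001
grip_force: 7.1
```

```bash
python3 - <<'E'
from h import *
st()
E
```

```text
7.25 [567.9 159.9 168.1] yaw-ph 89.9 q [ 0.28  0.14  1.59 -0.    1.41  0.19] F [-5.5 -1.4 14.8] w -0.1 g 7.1
```

Call:
send_rows --deltas '[[[0, 0, 1, 0, 0], [0, 0, 2, 0, 0], [0, 0, 3, 0, 0], [0, 0, 4, 0, 0], [0, 0, 4, 0, 0]]]'

```text
t: 7.67
position: [551.5, 210.1, 165.4]
orientation: [2.121, 2.316, 0.003]
wrist_force: [-10.1, -1.9, 20.6]
width: -0.001
grip_force: 10.8
```

```bash
python3 - <<'E'
from h import *
st(); save('side','s2.png')
im=cv2.imread('pics/side0.png')[120:280,260:400]; im2=cv2.imread('pics/s2.png')[120:280,260:400]
cv2.imwrite('pics/sc2.png',cv2.resize(im2,None,fx=3.7,fy=3.7,interpolation=2))
E
```

```text
7.67 [568.1 160.  165.4] yaw-ph 89.9 q [ 0.28  0.14  1.6  -0.    1.4   0.19] F [-10.1  -1.9  20.6] w -0.1 g 10.8
```

View pics/sc2.png

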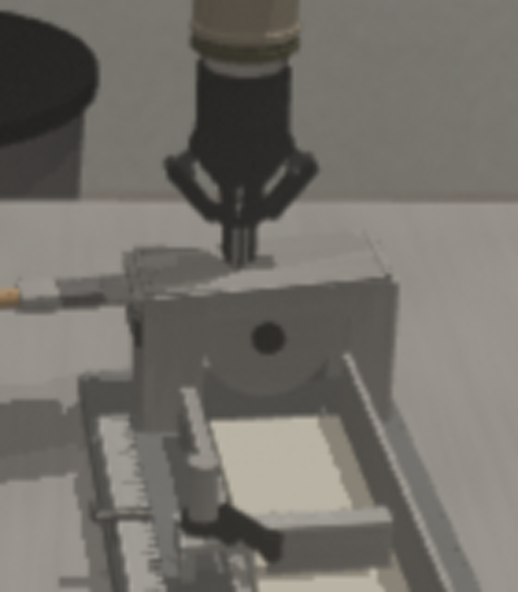

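The cover lies flat and took about 20 N. I'll lift off and check that it stays shut.

Call:
send_rows --deltas '[[[0, 0, -8, 0, 0], [0, 0, -30, 0, 0], [0, 0, -65, 0, 0], [-30, 0, -85, 0, 40], [-70, -10, -85, 0.1, 85], [-110, -30, -85, 0.22, 85], [-150, -50, -85, 0.34, 85], [-190, -60, -85, 0.46, 85], [-230, -67, -85, 0.58, 85], [-260, -67, -85, 0.7, 85], [-285, -67, -85, 0.82, 85], [-285, -67, -85, 0.94, 85], [-285, -67, -85, 1.06, 85], [-285, -67, -85, 1.18, 85], [-285, -67, -85, 1.3, 85], [-285, -67, -85, 1.42, 85], [-285, -67, -85, 1.54, 85], [-285, -67, -85, 1.66, 85], [-285, -67, -85, 1.78, 85], [-285, -67, -85, 1.92, 85]]]'

```text
t: 9.38
position: [509.1, -79.9, 246.8]
orientation: [3.117, -0.395, -0.001]
wrist_force: [-0.3, -0.3, 0.2]
width: 0.996
grip_force: 0.0
```

```bash
python3 - <<'E'
from h import *
st(); a=save('side','s3.png'); b=save('wrist','w3.png')
for l,z in dict(leg_post=91,lever_tip=123,leg_pointer=68,mark_clip=59).items():
    for r in arm.spot_point(l,'wrist')[:1]: print(l,np.round(r['location'],1),round(r['p'],2),cc(atz('wrist',r['location'],z)))
a=cv2.imread('pics/s3.png')[120:280,260:380]
cv2.imwrite('pics/c3.png',np.hstack([cv2.resize(a,(270,360)),cv2.resize(cv2.imread('pics/w3.png'),(480,360))]))
E
```

```text
9.38 [ 499.9 -125.1  246.8] yaw-ph -19.6 q [-0.26 -0.11  1.7  -0.    1.55  1.57] F [-0.3 -0.3  0.2] w 85.1 g 0.0
leg_post [322.7 224.5] 0.83 [ 500.6 -123.7   91. ]
lever_tip [396.  147.9] 0.76 [ 540.8 -189.2  123. ]
mark_clip [266.5 286. ] 0.56 [456.7 -54.3  59. ]
```

View pics/c3.png

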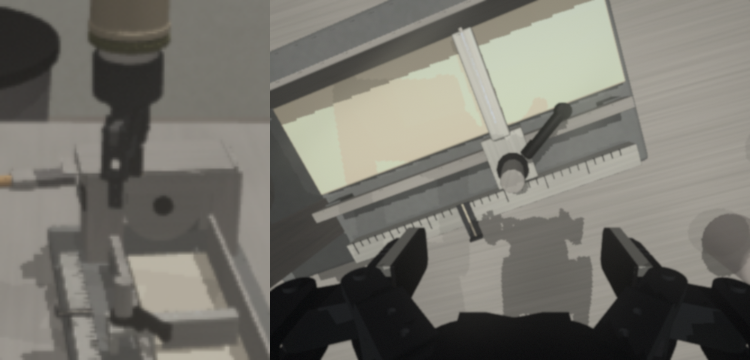

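The side crop shows the cover flat and staying shut. The wrist crop shows the post centred under the gripper, with neither finger over the lever. Now I'll descend and grip the post.

Call:
send_rows --deltas '[[[0, 0, 40, 0, 85], [0, 0, 80, 0, 85], [0, 0, 110, 0, 85], [0, 0, 130, 0, 85], [0, 0, 141, 0, 85], [0, 0, 141, 0, 60], [0, 0, 141, 0, 40], [0, 0, 141, 0, 15], [0, 0, 141, 0, 15], [0, 0, 141, 0, 15], [0, 0, 141, 0, 15], [0, 0, 141, 0, 15]]]' --newtons 40

```text
t: 10.68
position: [510.6, -80.1, 108.2]
orientation: [3.118, -0.385, 0.005]
wrist_force: [-0.0, 1.1, 6.1]
width: 0.246
grip_force: 38.9
```

```bash
python3 - <<'E'
from h import *
st()
E
```

```text
10.68 [ 501.4 -125.4  108.2] yaw-ph -19.2 q [-0.25 -0.    1.86  0.    1.28  1.56] F [-0.   1.1  6.1] w 21.0 g 38.9
```

Gripped at 21 mm width. I'll lift 2 mm to relieve the hub contact, then slide 75 mm towards the blade.

Call:
send_rows --deltas '[[[0, 0, -2, 0, 15], [-2, -7, -2, 0, 15], [-5, -14, -2, 0, 15], [-8, -22, -2, 0, 15], [-11, -31, -2, 0, 15], [-14, -40, -2, 0, 15], [-17, -49, -2, 0, 15], [-20, -57, -2, 0, 15], [-23, -64, -2, 0, 15], [-24, -68, -2, 0, 15], [-25, -71, -2, 0, 15], [-25, -71, -2, 0, 15], [-25, -71, -2, 0, 15], [-25, -71, -2, 0, 15]]]'

```text
t: 11.85
position: [503.7, -4.3, 108.3]
orientation: [-3.117, 0.385, -0.005]
wrist_force: [10.4, 2.7, -10.1]
width: 0.243
grip_force: 41.8
```

```bash
python3 - <<'E'
from h import *
st(); save('wrist','w4.png'); save('top','t4.png')
for c in ('wrist','top','side'):
  if c=='side': save(c,'s4.png')
  for l,z in dict(leg_post=91,lever_tip=123,leg_pointer=68,mark_clip=59).items():
    for r in arm.spot_point(l,c)[:1]: print(c,l,np.round(r['location'],1),round(r['p'],2),cc(atz(c,r['location'],z)))
a=cv2.imread('pics/t4.png')[220:280,290:360]; b=cv2.imread('pics/s4.png')[225:285,275:345]
cv2.imwrite('pics/c4.png',np.vstack([np.hstack([cv2.resize(cv2.imread('pics/w4.png')[:,:],(400,300)),cv2.resize(a,(350,300),interpolation=2)]),np.hstack([cv2.resize(b,(350,300),interpolation=2),np.zeros((300,400,3),np.uint8)])]))
E
```

```text
11.85 [501.3 -49.3 108.3] yaw-ph -19.2 q [-0.11 -0.04  1.89  0.    1.28  1.71] F [ 10.4   2.7 -10.1] w 20.7 g 41.8
wrist leg_post [326.4 292.7] 0.62 [501.8 -50.4  91. ]
wrist lever_tip [478.3 158.4] 0.71 [ 542.  -115.9  123. ]
top leg_post [313.9 239.5] 0.44 [500.9 -41.8  91. ]
top lever_tip [318.8 246.3] 0.25 [478.8 -51.3 123. ]
top leg_pointer [318.2 248.9] 0.4 [478.9 -50.2  68. ]
side leg_post [310.1 247.7] 0.82 [500.1 -50.   91. ]
side lever_tip [329.  248.6] 0.63 [ 541.8 -113.9  123. ]
side leg_pointer [302.3 257.9] 0.63 [476.9 -64.2  68. ]
side mark_clip [296.3 259.8] 0.55 [461. -58.  59.]
```

View pics/c4.png

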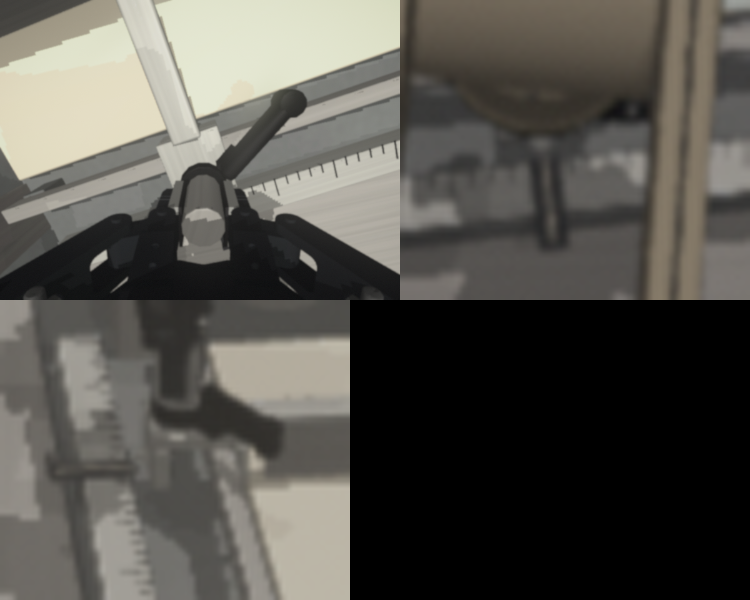

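The top crop shows the pointer about on the clip line, within roughly 1 mm, and the wrist crop shows the post held with the finger clockwise of the lever. Next I'll sweep the lever, closing counter-clockwise.

Call:
send_rows --deltas '[[[0, 0, 0, -0.06, 15], [0, 0, 0, -0.12, 15], [0, 0, 0, -0.18, 15], [0, 0, 0, -0.24, 15], [0, 0, 0, -0.3, 15], [0, 0, 0, -0.36, 15], [0, 0, 0, -0.42, 15], [0, 0, 0, -0.48, 15], [0, 0, 0, -0.54, 15], [0, 0, 0, -0.6, 15], [0, 0, 0, -0.66, 15], [0, 0, 0, -0.72, 15], [0, 0, 0, -0.72, 15]]]'

```text
t: 13.68
position: [501.6, -5.3, 108.4]
orientation: [3.053, 0.741, -0.002]
wrist_force: [-4.9, -2.0, 0.9]
width: 0.246
grip_force: 43.1
```

```bash
cat >> h.py <<'E'
def chk(n):
  st(); print('T',np.round(arm.get_state()['wrist_torque'],2))
  for c in ('wrist','side'):
    save(c,f'{c}{n}.png')
    for l,z in dict(leg_post=91,lever_tip=123).items():
      for r in arm.spot_point(l,c)[:1]:
        q=cc(atz(c,r['location'],z)); s=cc(arm.get_state()['position'])
        print(c,l,np.round(r['location'],1),round(r['p'],2),q,'ang',round(float(np.degrees(np.arctan2(q[1]-s[1],q[0]-s[0]))),1))
E
python3 -c "
from h import *
chk(5)"
```

```text
13.68 [499.1 -50.1 108.4] yaw-ph 22.2 q [-0.11 -0.04  1.89 -0.    1.29  0.98] F [-4.9 -2.   0.9] w 21.0 g 43.1
T [-0.38  0.73 -0.33]
wrist leg_post [325.7 289.1] 0.92 [501.4 -49.9  91. ] ang 5.0
wrist lever_tip [535.8 240. ] 0.81 [ 556.5 -104.4  123. ] ang -43.4
side leg_post [309.5 247.2] 0.66 [498.8 -47.2  91. ] ang 95.9
side lever_tip [336.1 244.6] 0.77 [564.2 -94.9 123. ] ang -34.5
```

Call:
send_rows --deltas '[[[0, 0, 0, -0.06, 15], [0, 0, 0, -0.12, 15], [0, 0, 0, -0.18, 15], [0, 0, 0, -0.24, 15], [0, 0, 0, -0.3, 15], [0, 0, 0, -0.36, 15], [0, 0, 0, -0.42, 15], [0, 0, 0, -0.48, 15], [0, 0, 0, -0.52, 15], [0, 0, 0, -0.52, 15]]]'

```text
t: 14.82
position: [502.1, -5.1, 108.4]
orientation: [2.762, 1.497, -0.001]
wrist_force: [-2.0, -2.0, -0.1]
width: 0.247
grip_force: 43.2
```

```bash
python3 -c "
from h import *
chk(6)"
```

```text
14.82 [499.7 -50.  108.4] yaw-ph 51.8 q [-0.11 -0.04  1.89 -0.    1.29  0.47] F [-2.  -2.  -0.1] w 21.1 g 43.2
T [-0.28  0.26 -0.39]
wrist leg_post [325.3 287.3] 0.91 [501.8 -48.   91. ] ang 42.1
wrist lever_tip [535.9 239.7] 0.76 [576.4 -68.6 123. ] ang -13.7
side leg_post [311.7 245.6] 0.89 [506. -39.  91.] ang 60.0
side lever_tip [300.5 252.9] 0.63 [ 464.2 -128.4  123. ] ang -114.3
```

Call:
send_rows --deltas '[[[0, 0, 0, -0.05, 15], [0, 0, 0, -0.1, 15], [0, 0, 0, -0.15, 15], [0, 0, 0, -0.19, 15], [0, 0, 0, -0.22, 15], [0, 0, 0, -0.22, 15]]]'

```text
t: 15.62
position: [502.5, -4.8, 108.4]
orientation: [2.58, 1.792, 0.001]
wrist_force: [-1.4, -1.4, -0.6]
width: 0.246
grip_force: 43.1
```

```bash
python3 -c "
from h import *
chk(7)"
```

```text
15.62 [500.1 -49.7 108.4] yaw-ph 64.4 q [-0.11 -0.04  1.89  0.    1.29  0.24] F [-1.4 -1.4 -0.6] w 21.0 g 43.1
T [-0.18  0.12 -0.55]
wrist leg_post [322.  287.7] 0.8 [500.2 -46.9  91. ] ang 88.0
wrist lever_tip [535.3 239.8] 0.58 [578.7 -51.2 123. ] ang -1.1
side leg_post [268.6 200.1] 0.69 [404.8 267.6  91. ] ang 106.7
side lever_tip [345.5 235. ] 0.71 [599.2 -44.9 123. ] ang 2.8
```

Call:
send_rows --deltas '[[[0, 0, 0, -0.03, 15], [0, 0, 0, -0.06, 15], [0, 0, 0, -0.08, 15], [0, 0, 0, -0.1, 15], [0, 0, 0, -0.1, 15]]]'

```text
t: 16.33
position: [502.4, -4.7, 108.4]
orientation: [-2.486, -1.92, -0.0]
wrist_force: [-0.8, 0.3, 0.2]
width: 0.245
grip_force: 42.8
```

```bash
python3 -c "
from h import *
chk(8)
save('top','t8.png'); im=cv2.imread('pics/t8.png')[238:272,305:335]
g=cv2.cvtColor(im,cv2.COLOR_BGR2GRAY)
print(g[::1])" 
```

```text
16.33 [499.9 -49.6 108.4] yaw-ph 70.2 q [-0.11 -0.04  1.89  0.    1.29  0.14] F [-0.8  0.3  0.2] w 21.0 g 42.8
T [0.1  0.07 0.15]
wrist leg_post [326.3 282.1] 0.61 [502.4 -44.9  91. ] ang 61.5
wrist lever_tip [540.2 250.2] 0.57 [579.  -47.2 123. ] ang 1.7
side leg_post [309.6 245.5] 0.78 [500.2 -37.9  91. ] ang 89.0
side lever_tip [338.5 234.4] 0.79 [580.4 -39.6 123. ] ang 7.0
[[ 52  52  51 ...  57  56  55]
 [ 54  52  51 ...  56  55  56]
 [ 59  56  53 ...  57  60  62]
 ...
 [ 80  82  82 ...  82  83  85]
 [ 83  83  83 ...  87  91  99]
 [ 84  84  83 ... 103 108 117]]
```

The torque dropped and the lever moved ahead of the finger, which looks like an over-centre snap shut. I'll give it a small extra push to be sure.

Call:
send_rows --deltas '[[[0, 0, 0, -0.03, 15], [0, 0, 0, -0.06, 15], [0, 0, 0, -0.09, 15], [0, 0, 0, -0.09, 15]]]'

```text
t: 17.02
position: [502.5, -5.0, 108.4]
orientation: [2.398, 2.029, 0.001]
wrist_force: [1.3, 1.3, 0.1]
width: 0.248
grip_force: 45.9
```

```bash
python3 -c "
from h import *
chk(9)
save('top','t9.png')
f=lambda n,r,c,w,h:cv2.resize(cv2.imread('pics/'+n)[r[0]:r[1],c[0]:c[1]],(w,h),interpolation=2)
# top: pointer/clip; side; wrist
A=f('t9.png',(236,276),(300,340),400,400)
B=f('wrist9.png',(0,480),(0,640),400,300)
C=f('side9.png',(215,285),(270,350),400,300)
A=np.vstack([A,np.zeros((200,400,3),np.uint8)]); A=np.clip(A*2.2,0,255).astype(np.uint8)
cv2.imwrite('pics/c9.png',np.hstack([A,np.vstack([B,C])]))" 
```

```text
17.02 [500.1 -49.8 108.4] yaw-ph 75.4 q [-0.11 -0.04  1.89 -0.    1.29  0.05] F [1.3 1.3 0.1] w 21.2 g 45.9
T [-0.01 -0.04  0.02]
wrist leg_post [325.1 282.7] 0.58 [501.5 -45.2  91. ] ang 73.1
wrist lever_tip [542.2 264. ] 0.63 [578.7 -45.6 123. ] ang 3.1
side leg_post [308.1 246. ] 0.63 [495.7 -40.2  91. ] ang 114.1
side lever_tip [339.  231.4] 0.51 [584.9 -22.5 123. ] ang 17.8
```

View pics/c9.png

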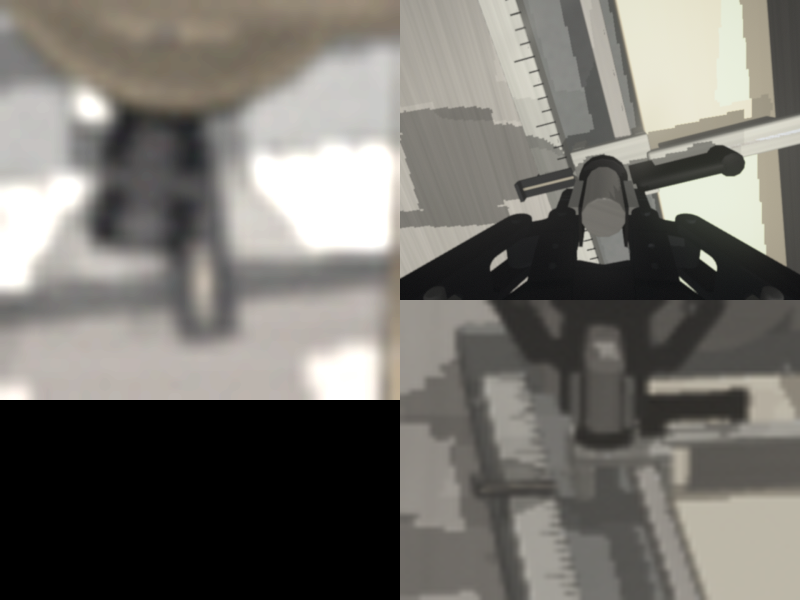

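```bash
python3 -c "
from h import *
g=cv2.cvtColor(cv2.imread('pics/wrist9.png'),cv2.COLOR_BGR2GRAY).astype(float)
# clip line: brightest row between dark borders per column
for x in range(192,284,8):
    y0=307-(x-198)*19/77; col=g[int(y0)-14:int(y0)+15,x]; print(x,int(y0)-14,col.astype(int).tolist())
for n,px,z in [('posttop',(326,347),147),('knob',((732-400)*1.6,160*1.6),118),('l0',(198,307),59),('l1',(275,288),59)]: print(n,cc(atz('wrist',px,z)))
"
```

```text
192 294 [46, 47, 45, 46, 46, 46, 46, 46, 48, 49, 49, 52, 55, 57, 58, 59, 60, 61, 61, 61, 62, 62, 62, 68, 78, 92, 110, 123, 139]
200 292 [63, 62, 62, 62, 62, 62, 63, 82, 114, 142, 153, 146, 122, 88, 62, 56, 54, 54, 53, 51, 49, 48, 47, 47, 54, 67, 90, 117, 141]
208 290 [61, 61, 61, 62, 62, 61, 64, 83, 116, 147, 160, 156, 131, 94, 69, 61, 62, 62, 62, 63, 62, 63, 64, 75, 107, 148, 176, 187, 188]
216 288 [62, 62, 62, 62, 62, 62, 64, 80, 114, 145, 161, 158, 132, 96, 70, 62, 61, 62, 62, 63, 62, 61, 64, 74, 107, 149, 178, 188, 189]
224 286 [63, 63, 61, 61, 62, 61, 65, 81, 113, 145, 161, 156, 133, 97, 70, 63, 62, 61, 61, 62, 61, 62, 62, 73, 106, 148, 177, 188, 189]
232 284 [61, 62, 61, 61, 61, 61, 63, 80, 113, 146, 161, 157, 134, 96, 70, 63, 62, 61, 62, 62, 62, 62, 63, 70, 98, 143, 176, 188, 192]
240 282 [61, 62, 62, 62, 61, 61, 63, 80, 113, 145, 162, 158, 134, 98, 70, 62, 61, 62, 61, 62, 61, 61, 63, 67, 83, 109, 129, 135, 136]
248 280 [62, 62, 63, 63, 61, 61, 63, 80, 113, 146, 162, 159, 135, 97, 70, 61, 61, 61, 61, 61, 60, 60, 63, 68, 85, 112, 132, 140, 140]
256 278 [62, 62, 63, 62, 61, 60, 62, 79, 112, 145, 162, 159, 134, 98, 70, 61, 61, 61, 60, 61, 62, 61, 62, 65, 81, 110, 132, 140, 142]
264 276 [61, 62, 62, 60, 61, 60, 63, 79, 112, 145, 162, 159, 136, 101, 72, 63, 61, 61, 61, 60, 61, 60, 61, 67, 79, 102, 111, 97, 71]
272 274 [61, 61, 62, 61, 61, 60, 62, 76, 108, 142, 161, 159, 137, 101, 72, 63, 61, 61, 61, 61, 61, 61, 62, 66, 82, 108, 121, 105, 70]
280 272 [111, 121, 129, 135, 140, 141, 141, 136, 121, 102, 88, 83, 81, 80, 78, 72, 70, 70, 73, 74, 78, 81, 81, 83, 84, 84, 84, 84, 83]
posttop [502.1 -44.  147. ]
knob [577.7 -43.9 118. ]
l0 [429.2 -53.3  59. ]
l1 [472.1 -53.4  59. ]
```

```bash
python3 -c "
from h import *
for n,px,z in [('l0',(208,300.4),59),('l1',(272,284.5),59),('posttop',(326,347),147)]: print(n,cc(atz('wrist',px,z)))
m,p,M=cam('wrist'); s=arm.get_state(); T=R.from_rotvec(s['orientation']).as_matrix()
for z in (91,102,147):
  for dy in (0,5):
    P=np.array([*(s['position'][:2]+dy*v),z]); q=M.T@(P-p); print(z,dy,m['cx']+m['fx']*q[0]/-q[2],m['cy']+m['fy']*q[1]/q[2])
g=cv2.imread('pics/wrist9.png'); 
# post top disc: mask of light grey in region
r=g[290:400,280:372].astype(int); print(r[::6,::6,1])
r=cv2.cvtColor(cv2.imread('pics/w4.png'),6)[320:420,280:372].astype(int); print(r[::6,::6])
"
```

```text
l0 [435.6 -51.1  59. ]
l1 [471.1 -51.1  59. ]
posttop [502.1 -44.  147. ]
91 0 324.65605543491995 292.9177554102165
91 5 321.73836263914643 282.6185729815778
102 0 324.626544490827 303.278417799985
102 5 321.515113357812 292.3794620221904
147 0 324.4504911673823 365.0869807879982
147 5 320.17865976863106 350.8117898395528
[[ 73  83  75  57  83  84  85  87  90  93  96  98  67  75  88  97]
 [ 84  83  60  69  82  84  83  86  90  93  95  97  82  60  90  90]
 [ 84  83  40  78  82  84  84  86  89  93  94  87  81  44  89  89]
 [ 83  84  33  82  83  82  84  86  90  88  95  82  81  37  85  88]
 [ 83  82  33  82  83  82  84  87  92  92  86  83  78  38  82  85]
 [ 83  75  39  82  85 100 114 115 117 117 101  82  81  44  71  85]
 [ 84  55  55  86 111 112 113 113 111 110 111 111  88  60  51  83]
 [107  49  72 111 112 110 109 110 112 113 111 111 109  72  45 107]
 [ 63  53  96 112 113 114 114 111 110 110 110 111 111  99  49  76]
 [ 38  40 107 112 112 113 113 114 113 113 112 109 109 106  40  39]
 [ 29  35 103 111 111 112 112 112 112 112 112 113 113 105  37  34]
 [ 31  34 100 111 112 111 111 111 113 1
[... 937 characters left out ...]
 107 106 107 108  94  35  32]
 [ 26  31 101 104 106 104 108 108 107 106 105 107 107  97  33  29]
 [ 30  32  93 104 106 104 107 108 106 105 107 108 107  99  33  29]
 [ 27  31  70 106 104 104 106 107 106 105 106 108 107  51  31  29]
 [ 26  30  49 116 105 105 107 106 105 106 107 105 100  32  31  29]
 [ 26  41  78 175 103 107 106 106 103 106 107 108 115  36  45  27]
 [ 25  75 110 153 118 117 108 106 104 106 117 119 119  32  69  27]
 [ 26 104 107 117 119 120 119 119 119 119 117 115 117  57  77  25]
 [ 23 105 107 118 119 119 115 115 118 121 121 121 120 119 118  26]
 [ 23 104 102 110 118 123 120 119 120 121 120 121 120 120 119  25]
 [ 25  61  83 110 118 120 120 119 119 119 119 116 111  93  68  23]]
```

The wrist image shows the lever lying along the arm (closed). It also shows that the post slipped about 6 mm along the pads while the finger pushed, because the post top is at row 348 and a centred post would be at row 365. The leg is therefore about 6–7 mm past the line. To fix this without letting go, I'll use a light grip to centre the hand on the post. Then I'll turn back so the fingers straddle it along the rail and push it back square-on.

Call:
send_rows --deltas '[[[0, 0, 0, 0, 15], [2, 0, 0, 0, 15], [4, 0, 0, 0, 15], [6, 0, 0, 0, 15], [6, 0, 0, 0, 15], [6, 0, 0, 0.1, 15], [6, 0, 0, 0.2, 15], [6, 0, 0, 0.3, 15], [6, 0, 0, 0.4, 15], [6, 0, 0, 0.5, 15], [6, 0, 0, 0.6, 15], [6, 0, 0, 0.7, 15], [6, 0, 0, 0.8, 15], [6, 0, 0, 0.9, 15], [6, 0, 0, 1.0, 15], [6, 0, 0, 1.1, 15], [6, 0, 0, 1.2, 15], [6, 0, 0, 1.32, 15], [6, 0, 0, 1.32, 15]]]' --newtons 20

```text
t: 18.95
position: [501.5, 1.8, 106.8]
orientation: [-3.138, -0.124, 0.006]
wrist_force: [-3.2, 2.9, -4.7]
width: 0.244
grip_force: 42.3
```

```bash
cat >> h.py <<'E'
def meas(n):
  chk(n); im=cv2.imread(f'pics/wrist{n}.png'); g=cv2.cvtColor(im,6).astype(float)
  m,p,M=cam('wrist')
  def pr(P):
    q=M.T@(np.array(P)-p); return np.array([m['cx']+m['fx']*q[0]/-q[2],m['cy']+m['fy']*q[1]/q[2]])
  w=lambda x,y,z:[x*u[0]+y*v[0],x*u[1]+y*v[1],z]
  for X in range(440,475,5):  # clip line profile over y
    ys=np.arange(-62,-35,0.25); px=np.array([pr(w(X,y,59)) for y in ys],np.float32)
    val=cv2.remap(g.astype(np.float32),px[:,0].reshape(1,-1).copy(),px[:,1].reshape(1,-1).copy(),1)[0]
    print(X,val[::4].astype(int).tolist())
  s=cc(arm.get_state()['position']); print('posttop pred px',pr(w(s[0],s[1],147)),'1mm x',pr(w(s[0]+1,s[1],147)))
E
python3 -c "
from h import *
meas(10)"
```

```text
18.95 [499.7 -43.  106.8] yaw-ph -0.6 q [-0.1  -0.04  1.89  0.    1.29  1.39] F [-3.2  2.9 -4.7] w 20.8 g 42.3
T [0.25 0.48 0.28]
wrist leg_post [324.9 292.4] 0.63 [501.1 -43.4  91. ] ang -12.1
wrist lever_tip [320.2  95.4] 0.93 [578.7 -42.2 123. ] ang 0.7
side leg_post [310.4 245.4] 0.76 [502.5 -37.5  91. ] ang 63.4
side lever_tip [340.1 232.4] 0.52 [586.9 -28.6 123. ] ang 9.4
440 [59, 95, 106, 106, 106, 106, 107, 107, 107, 106, 107, 106, 106, 106, 105, 105, 105, 106, 106, 106, 107, 106, 107, 107, 107, 106, 107]
445 [100, 106, 106, 107, 107, 107, 107, 107, 107, 107, 106, 105, 105, 105, 106, 107, 107, 107, 106, 107, 107, 107, 107, 108, 108, 107, 106]
450 [85, 106, 118, 121, 121, 118, 110, 108, 108, 108, 109, 110, 109, 109, 108, 108, 109, 109, 108, 108, 108, 107, 107, 106, 104, 104, 105]
455 [52, 96, 142, 160, 162, 162, 163, 163, 163, 163, 164, 164, 165, 165, 165, 165, 165, 166, 166, 164, 161, 160, 160, 161, 163, 165, 165]
460 [41, 57, 80, 86, 89, 101, 127, 153, 164, 167, 166, 164, 154, 141, 136, 144, 160, 161, 161, 161, 162, 164, 166, 166, 165, 163, 163]
465 [37, 38, 65, 84, 86, 87, 90, 92, 93, 95, 96, 98, 100, 103, 106, 113, 123, 133, 146, 154, 147, 132, 121, 110, 105, 97, 93]
470 [37, 35, 44, 70, 84, 88, 90, 92, 94, 94, 95, 95, 95, 95, 94, 93, 95, 95, 96, 97, 96, 96, 94, 94, 94, 94, 94]
posttop pred px [323.47312009 370.13313918] 1mm x [323.46303379 367.19138968]
```

The hand is centred on the post again: y = −43.0, while the line is at about −50.4. Now I'll push it back with the fingers square to the rail.

Call:
send_rows --deltas '[[[0, 0, 0, 0, 15], [0, 1.5, 0, 0, 15], [0, 3, 0, 0, 15], [0, 4.5, 0, 0, 15], [0, 6, 0, 0, 15], [0, 7, 0, 0, 15], [0, 7, 0, 0, 15]]]' --newtons 60

```text
t: 19.83
position: [502.2, -5.9, 106.9]
orientation: [-3.138, -0.137, 0.006]
wrist_force: [-5.6, -0.0, -9.5]
width: 0.238
grip_force: 59.0
```

```bash
python3 -c "
from h import *
chk(11)"
```

```text
19.83 [499.7 -50.8 106.9] yaw-ph -0.1 q [-0.11 -0.03  1.89 -0.    1.29  1.37] F [-5.6 -0.  -9.5] w 20.4 g 59.0
T [0.07 0.78 0.2 ]
wrist lever_tip [323.3  96.8] 0.91 [578.4 -51.  123. ] ang -0.1
side leg_post [311.  246.3] 0.57 [503.6 -42.6  91. ] ang 64.6
```

The leg moved to −50.8 and the lever reads closed. I'll test that the lock holds with a small nudge.

Call:
send_rows --deltas '[[[0, -1, 0, 0, 15], [0, -1, 0, 0, 15], [0, -1, 0, 0, 15], [0, -1, 0, 0, 15]]]'

```text
t: 20.47
position: [502.2, -5.6, 106.9]
orientation: [3.138, 0.135, -0.006]
wrist_force: [-5.4, -3.1, -10.1]
width: 0.245
grip_force: 59.0
```

```bash
python3 -c "
from h import *
chk(12)
save('top','t12.png'); print(arm.spot_point('leg_pointer','top')[:1],arm.spot_point('mark_clip','top')[:2])
g=cv2.cvtColor(cv2.imread('pics/t12.png'),6); print(g[240:272,308:332])
" | tee o.txt | head -8; python3 -c "
import numpy as np,cv2,sys
np.set_printoptions(linewidth=200,threshold=10**6)
print(cv2.cvtColor(cv2.imread('pics/t12.png'),6)[242:270,308:332])"
```

```text
20.47 [499.7 -50.5 106.9] yaw-ph -0.2 q [-0.11 -0.03  1.89 -0.    1.29  1.37] F [ -5.4  -3.1 -10.1] w 21.0 g 59.0
T [-0.55  0.79  0.22]
wrist leg_post [324.5 292.4] 0.56 [501.1 -50.7  91. ] ang -8.1
wrist lever_tip [328.6  96. ] 0.66 [578.6 -52.3 123. ] ang -1.3
side leg_post [307.1 245.9] 0.57 [493.  -39.4  91. ] ang 121.1
side lever_tip [343.2 234.3] 0.67 [593.6 -40.3 123. ] ang 6.2
[{'location': [317.1, 248.1], 'p': 0.57}] [{'location': [318.6, 255.6], 'p': 0.58}]
[[52 51 51 51 51 50 51 52 49 51 54 54 53 53 52 51 50 50 49 50 50 50 53 57]
[[60 57 55 54 52 51 52 51 51 51 51 51 51 50 49 51 50 51 53 55 56 59 66 77]
 [57 58 59 59 57 55 53 51 52 52 52 51 51 51 51 53 55 57 57 56 58 66 79 89]
 [62 55 56 60 60 60 59 56 55 55 53 54 55 54 56 57 55 55 57 63 71 80 89 92]
 [75 57 53 52 53 57 58 57 56 55 54 54 55 54 54 54 49 48 56 74 88 92 92 93]
 [81 65 64 55 46 44 45 44 46 49 47 48 47 43 44 43 46 49 62 80 92 93 93 93]
 [82 67 67 63 53 46 43 43 48 55 57 57 53 47 48 49 54 59 70 85 93 93 93 93]
 [82 67 60 58 58 57 55 55 61 72 79 77 68 60 60 60 60 62 74 90 94 94 93 93]
 [85 68 61 60 61 62 61 60 64
[... 847 characters left out ...]
91 93 94 94 94 94 90 88]
 [93 93 93 93 91 92 92 90 78 51 48 62 66 49 53 73 82 82 84 84 85 84 78 74]
 [91 92 92 92 88 86 83 81 71 49 46 63 70 51 47 57 62 63 63 64 65 65 63 60]
 [80 82 83 83 77 73 68 64 56 45 46 66 80 55 42 51 55 56 56 57 57 54 55 54]
 [61 61 64 63 63 61 58 55 50 43 46 68 83 56 41 47 53 54 54 54 55 56 56 56]
 [56 56 56 57 57 56 53 51 48 43 44 65 78 54 41 48 57 61 63 65 65 67 70 69]
 [55 56 56 56 57 56 54 55 52 47 44 60 72 54 42 55 71 77 79 80 81 81 81 82]
 [63 65 66 68 68 65 65 68 66 54 45 54 64 53 43 58 78 84 84 84 84 84 84 84]
 [79 80 80 81 79 75 74 76 74 62 46 47 55 49 45 58 77 83 83 83 84 83 83 82]
 [83 83 82 83 81 79 78 78 78 68 55 51 53 54 57 66 77 82 82 83 82 83 82 82]]
```

```bash
python3 -c "
from h import *
np.set_printoptions(linewidth=220)
g=cv2.cvtColor(cv2.imread('pics/wrist12.png'),6).astype(np.float32); m,p,M=cam('wrist')
for X in range(528,590,6):
  ys=np.arange(-70,-30,0.25); P=np.array([[X*u[0]+y*v[0],X*u[1]+y*v[1],123] for y in ys]); q=(P-p)@M
  px=m['cx']+m['fx']*q[:,0]/-q[:,2]; py=m['cy']+m['fy']*q[:,1]/q[:,2]
  val=cv2.remap(g,px.reshape(1,-1).astype(np.float32),py.reshape(1,-1).astype(np.float32),1)[0]
  d=val<60; print(X,round(float(py[80])),'dark y',ys[d].min() if d.any() else None,ys[d].max() if d.any() else None,val[::8].astype(int))
"
```

```text
528 255 dark y -55.0 -47.5 [114 161 184 187 182 184 190 167  47  48  46  45 188 186 191 190 189 192 162  94]
534 238 dark y -55.0 -47.75 [164 176 192 189 184 187 193 156  50  51  49  47 191 188 192 191 191 195 172 169]
540 221 dark y -55.0 -47.75 [116 172 205 208 204 205 207 146  51  52  53  49 176 186 193 194 193 197 171 104]
546 203 dark y -55.25 -47.75 [137 134 120 115 114 113 189 156  53  55  54  53 194 178 110 111 111 112 126 127]
552 184 dark y -55.25 -48.0 [220 221 222 222 223 213 191 142  55  57  58  58 197 181 212 212 213 213 213 213]
558 165 dark y -55.25 -48.25 [227 227 227 228 227 228 192 125  57  60  60  62 198 183 220 221 221 221 221 221]
564 146 dark y -55.5 -48.25 [228 228 228 228 228 228 192  96  58  61  62  62 132 184 220 221 221 221 221 221]
570 126 dark y -55.5 -48.25 [228 228 228 228 228 227 192  66  61  62  62  62 164 185 220 221 221 221 221 221]
576 105 dark y None None [228 228 228 227 227 225  64  69  70  73  72  71  65 184 220 220 220 220 221 221]
582 84 dark y None None [227 227 227 227 227 227 193 198 102  69 102 187 203 187 219 220 220 220 220 220]
588 62 dark y None None [227 227 226 227 226 226 193 219 220 207 208 201 205 187 219 219 220 219 220 220]
```

The lever bar is aligned with the arm to within about 0.015 rad. The top view puts the pointer within about 0.3 mm of the line, and the lock held against the nudge. Handing in.

```bash
python3 -c "
from h import *
st(); print(arm.hand_in())"
```

```text
20.92 [499.7 -50.5 106.9] yaw-ph -0.2 q [-0.11 -0.03  1.89 -0.    1.29  1.37] F [-4.4 -4.1 -9.8] w 20.8 g 59.0
the job is handed in; nothing more can be done
None
```

Handed in at 20.9 s: cover latched shut, pointer within about 0.3 mm of the clip line in the top view, lever closed and post still gripped; the post slipped about 6 mm in the fingers as the lever closed, so I pushed the locked leg back onto the line afterwards.

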